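# Slide out the bead tray and stack it on the other

## Robot

A 6-joint arm with a two-finger parallel gripper is mounted at the origin on the work surface. World frame = base frame: x ahead of the robot, y to its left, z up, the work surface at z = 0. Lengths are in m, angles in rad, forces in N, time in s.
With the tool pointing down it reaches from about 0.375 to 0.9 m from the base axis. Payload 3.1 kg.
Tool frame: the origin (TCP) lies at the very end of the fingers, on their centre line; the grasp point (between the pads) lies 19 mm behind it; z points along the fingers, y is the line along which they close (so a half turn about z gives the same grasp; the last joint's range is limited). The gripper opens to 85 mm and grips with 20 to 120 N. Pads are 22 mm wide; open, the fingers measure 114 mm over their backs; the gripper's body (76 mm by 85 mm) begins 54 mm behind the grasp point. The pads swing forward as they close: fully open they stand 13 mm farther back than shut.
Start: joints at [-0.178, 0.527, 1.433, -0, 1.181, -0.178], TCP at [0.625, 0, 0.231] pointing down, gripper open.
Joint ranges: [-3.08, 3.08], [-0.75, 2.2], [0.22, 2.44], [-1.43, 4.57], [0, 2.65], [-2.85, 2.85]. Speed limits (rad/s): [2.79, 2.79, 3.14, 3.14, 3.14, 3.14].

## Interface

Orientations are given as a unit quaternion [x, y, z, w].
In Python, from station import sense, snapshot, camera_params, sign_off gives the robot as it stands.
- The arm moves only by the shell command python3 -m handwheel 'ROWS' [OPENING] [FORCE]. ROWS is JSON, a list that holds one entry, the list of rows, each a list of 4 numbers: the shift along the tool's x, y, z in units of 25 mm (1.0 is 25 mm), then the turn about the tool's z in units of 6 degrees (1.0 is 6 degrees). A call has 1 to 20 rows; each row shifts and turns the commanded pose from where the row before left it, along the tool's axes as they then stand; what a row does not reach is not made up. A row lasts 1/8 s, in which the tool goes at most 62.5 mm and 10.7 degrees, less where a joint would pass 70% of its speed; a pose out of reach is approached as far as the arm can. A call is refused whole if a number of a shift passes 1 or a number of a turn 1, either way. A call with a gripper value outside its range is refused whole. OPENING is the finger opening in mm, from 0 to 85.4, set as the call begins (- or left out, the last holds). The fingers move at their own pace and stop on an object; FORCE is the grip in N (left out, the last holds). Time passes only in rows, so rows that do not move let the fingers close. It gives the time, the measured TCP pose, the force, the opening and the grip force at its end, in the units of the state.
- sense(): the state, without advancing time (a new reading comes with each control period).
- snapshot(name): name is "scene" or "side" or "wrist"; returns (picture, depth): 480x640x3 uint8, red, green, blue; 480x640 float32, m along the optical axis (not along the pixel's ray), 0 where there is no reading.
- camera_params(name): a dict with "mtx" (3x3 intrinsics, pixels), "extrinsics" (4x4, takes a point from camera to world coordinates); the wrist camera has in their place "hand_eye" (4x4, takes a point from camera to tool coordinates, whose origin is the TCP and whose axes are the flange's). Camera axes: x right, y up, looking along -z (the intrinsics and any distortion apply to the point x, -y, -z); pixel columns grow to the right and rows downward; lengths in m; the calibration is good to about 2 mm. A picture is of the moment at which its call begins: read the wrist's pose just before it. camera_params takes no time and is no camera call.
- sign_off(): hands the job in; it is judged then, once.
The state is a dict: "t": time; "q": joint angles; "qd": joint speeds; "tau": joint torques, N m; "tcp_pos": TCP position; "tool_rot": TCP orientation; "force": force on the tool from outside, world axes, zero at the start; "ft_torque": the same for the moment, N m; "finger_gap": opening from 0.0 (shut) to 1.0 (fully open); "gripper_force": force on a finger pad.
Only numpy, scipy, OpenCV 4.12 (cv2) and the standard library are available. Lean on these libraries where they do the work, as an engineer would, in place of code of your own. Each camera call takes 0.05 s, during which the arm holds its last target. There are 200 camera calls.

## Task

Slide the green bead tray straight out of the drawer unit's open bay by its end lip, until it stands wholly clear on the table, and let go of it. Then pick it up by the grip bar in its middle, turn it end for end relative to the clear tray, and lower it, without dropping it, onto the clear tray so that it stacks level on the three ledges instead of nesting down inside. Leave the clear tray where it is and do not disturb the cup, the tweezers or the bead gauge.

Things in the scene. Friction and masses are not known exactly. Their poses are not given: they have to be found in the camera images.
- green_tray: The tray to move: green plastic stack-nest tray, 200 g, open top. Origin: centre of its flat underside, x along its length. Underside 150 x 94, 60 high, 3 thick walls leaning out to a 168 x 112 rim; 180 long over its end lips. Starts level on the table in the unit's bay, its -x end (two corner ledges) sticking out 74 to 82 towards the robot; 4 play at each side, 12 above. (Sizes in mm.)
- green_tray_lip (a point): Centre of the lip on the green tray's -x end, which sticks out of the bay at the start (tray x = -85, y = 0, z = 52). Lip 10 thick along the tray's x, 60 long, from z = 44 to 60; can be pinched from above across its thickness; inside it the tray is empty down to its floor (z = 3). An equal lip is on the other end. (Sizes in mm.)
- green_tray_grip (a point): Middle of the green tray's grip bar, on a cross divider (tray x = 0, y = 0, z = 47): bar 12 thick along the tray's x, 70 long along its y, z = 38 to 56, over the centre of mass; empty tray floor (z = 3) on both sides. Can be pinched from above; under the unit's roof until the tray is out. (Sizes in mm.)
- green_tray_inner_end (a point): Outer face of the green tray's lip on its +x end, the end with ONE ledge in the middle (tray x = +90, y = 0, z = 52); deep in the bay at the start. (Sizes in mm.)
- clear_tray: The tray to stack on: clear frosted plastic, 250 g, loose, empty, on the table; same shape, size and axes as the green one (ONE ledge at +x end, TWO at -x) but no divider or bar. Origin: centre of underside. With x axes alike the green one nests (rises about 25); with x axes opposed it rests on the ledges, its origin 50 above and centred within the 4.5 play left by the rim. (Sizes in mm.)
- clear_tray_ledge (a point): Top centre of the clear tray's single ledge, middle of its +x end (tray x = 69, y = 0, z = 50). Ledges are flat shelves inside the wall, tops at z = 50, reaching 22 inward; this one is 42 wide, the two at the other end fill the corners from |y| = 28 outward. Under each ledge the wall is recessed from outside, on both trays. (Sizes in mm.)
- unit: Frosted plastic drawer unit, fixed, 78 high, 120 deep (x). Origin: on the table, in the middle of its open bay; its front, the plane x = -60, looks to -x, roughly towards the robot. Bay 120 wide (y = -60 to 60), 72 high under the roof, floor is the table; the tray slides out along the unit's -x. Beside it, y = 66 to 160, two drawers, the top one and knob sticking out 24. (Sizes in mm.)
- cup: White ceramic cup, 72 across, 85 high, bystander. Origin: centre of its underside. (Sizes in mm.)
- tweezers: Stainless tweezers lying on the table, 130 long, 8 high, bystander. Origin: centre of its underside; x along its length. (Sizes in mm.)
- gauge: Steel bead sizing gauge, a flat strip 150 x 45 x 4 with a row of holes, bystander. Origin: centre of its underside; x along its length. (Sizes in mm.)
Things that resemble listed ones, but are neither listed nor needed, are in the scene too. There is more than one size of the green_tray; the job needs the largest.

How it is judged:
On the way, in this order (a step that is already met when the one before it is completed fails the run):
1. the green tray stands level on the table, wholly out of the bay (its inner end past the unit's front), and is let go (x of green_tray_inner_end in the frame of unit below -0.06 m and height (world z) of green_tray below 0.005 m and angle between green_tray's own z axis and vertical below 0.05 rad and contact force between the fingers and green_tray below 0.1 N), for 0.2 s.
2. the green tray is lifted at least 20 mm off the table, held by its middle grip bar (height (world z) of green_tray above 0.02 m and distance between the grasp point and green_tray_grip below 0.045 m and contact force between the fingers and green_tray above 0.5 N), for 0.2 s.
At the end, for the whole second after the job is handed in: The green tray rests released and still on the clear tray's three ledges, turned end for end, centred within 8 mm, its underside 46 to 54 mm above the clear tray's, parallel within 0.03 rad; the clear tray stands flat (0.03 rad) on the table (x of green_tray_lip in the frame of clear_tray above 0.07 m and x of green_tray in the frame of clear_tray between -0.008 and 0.008 m and y of green_tray in the frame of clear_tray between -0.008 and 0.008 m and z of green_tray in the frame of clear_tray between 0.046 and 0.054 m and angle between the z axis of green_tray and the z axis of clear_tray, either way round below 0.03 rad and angle between clear_tray's own z axis and vertical below 0.03 rad and height (world z) of clear_tray below 0.004 m and contact force between the fingers and green_tray below 0.1 N and linear speed of each of green_tray, clear_tray below 0.02 m/s); the robot touches nothing.
It fails at once if the green tray falls or is flung (faster than 0.4 m/s while not held) (linear speed of green_tray above 0.4 m/s and contact force between the fingers and green_tray below 0.05 N).
It fails at once if the clear tray is shifted more than 30 mm (distance of clear_tray from where it was at the start of the episode above 0.03 m).
It fails at once if the cup is moved more than 15 mm or tipped (distance of cup from where it was at the start of the episode above 0.015 m or angle between cup's own z axis and vertical above 0.2 rad).
It fails at once if the tweezers or the gauge are moved more than 15 mm (distance of any of tweezers, gauge from where it was at the start of the episode above 0.015 m).
It also fails if it takes over 54 s, if anything falls off the work surface, if the arm or the gripper's body presses on something with over 40 N, if the wrist force passes 120 N, or if a joint passes its speed limit or range.

## Working session

There is one attempt and no reset: what is moved stays moved. The work goes in short steps, Python scripts to look and compute and a shell command to move; the robot and the scene stay as the last step left them, time stands still between calls to the robot, and variables do not carry over. Pictures are saved under pics/ and viewed, at most 10 in all, crops included, and the job is handed in when it is done.

```bash
mkdir -p pics; ls; python3 - <<'E'
from station import *
import cv2,numpy as np
s=sense();print(s['t'],s['tcp_pos'],s['tool_rot'])
for n in ['scene','side']:
    im,d=snapshot(n);cv2.imwrite(f'pics/{n}0.png',im[...,::-1]);np.savez(f'{n}0.npz',im=im,d=d)
    p=camera_params(n);print(n,{k:(np.round(v,4).tolist() if hasattr(v,'shape') or isinstance(v,list) else v) for k,v in p.items()})
print(camera_params('wrist'))
E
```

```text
pics
0.0 [6.24279552e-01 1.64466827e-04 2.30344447e-01] [ 7.07116017e-01  7.07096724e-01 -6.02554455e-04 -8.92951246e-04]
scene {'mtx': [[452.6743, 0.0, 316.3679], [0.0, 452.6743, 240.7317], [0.0, 0.0, 1.0]], 'extrinsics': [[0.155, -0.7421, 0.6521, 1.2339], [0.9878, 0.1283, -0.0888, -0.0955], [-0.0177, 0.6579, 0.7529, 0.797], [0.0, 0.0, 0.0, 1.0]]}
side {'mtx': [[443.1919, 0.0, 320.186], [0.0, 443.1919, 237.5077], [0.0, 0.0, 1.0]], 'extrinsics': [[0.9991, 0.024, -0.0362, 0.569], [-0.0434, 0.5296, -0.8472, -0.9643], [-0.0011, 0.8479, 0.5301, 0.6725], [0.0, 0.0, 0.0, 1.0]]}
{'mtx': array([[373.23316082,   0.        , 316.95595316],
       [  0.        , 373.23316082, 238.88439274],
       [  0.        ,   0.        ,   1.        ]]), 'hand_eye': array([[-4.00885424e-04,  9.61144524e-01,  2.76045363e-01,
         7.04464388e-02],
       [ 9.99999820e-01,  5.08643533e-04, -3.18768605e-04,
        -2.08905563e-04],
       [-4.46791389e-04,  2.76045186e-01, -9.61144555e-01,
        -1.42217838e-01],
       [ 0.00000000e+00,  0.00000000e+00,  0.00000000e+00,
         1.00000000e+00]])}
```

View pics/scene0.png

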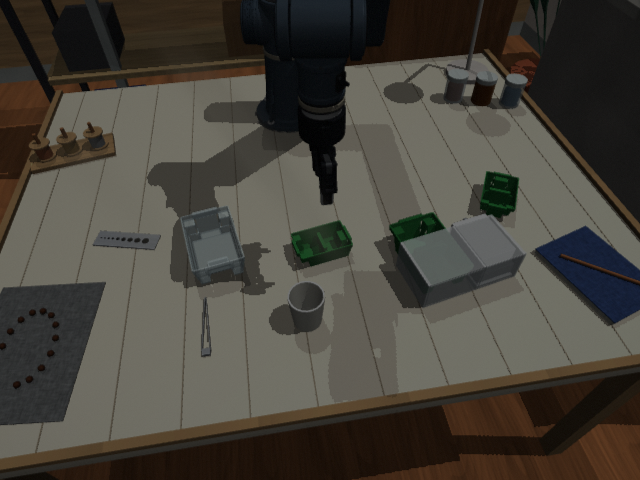

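View pics/side0.png

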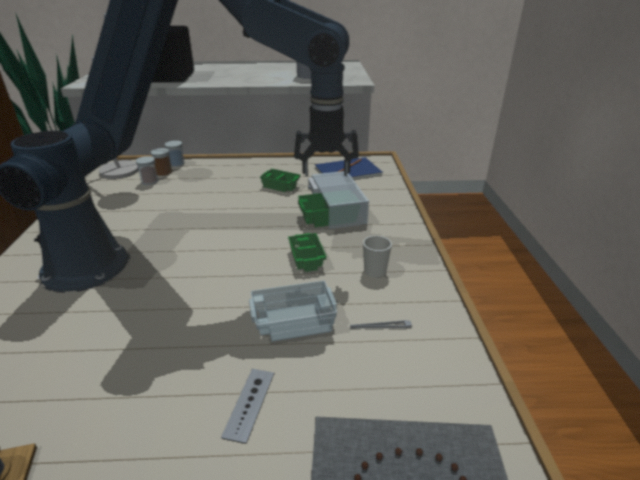

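Three green trays can be seen in the scene picture: (321,243) free on the table, (418,232) in the bay of the unit, and (499,192) free. The one at (418,232) is the target, because it sits in the bay. The clear tray is at (212,245), the cup at (306,306), the tweezers at (206,328) and the gauge at (127,240). I'll confirm the target with an enlarged crop and a height map.

```bash
cat > h.py <<'E'
from station import *
import cv2,numpy as np
from scipy.spatial.transform import Rotation as R
def cloud(n,d,T=None):
    p=camera_params(n);K=p['mtx'];T=p['extrinsics'] if T is None else T
    v,u=np.mgrid[:480,:640];x=(u-K[0,2])/K[0,0]*d;y=-(v-K[1,2])/K[1,1]*d
    P=np.stack([x,y,-d],-1)@T[:3,:3].T+T[:3,3];P[d==0]=np.nan;return P
def wristT(s):
    T=np.eye(4);T[:3,:3]=R.from_quat(s['tool_rot']).as_matrix();T[:3,3]=s['tcp_pos'];return T@camera_params('wrist')['hand_eye']
def green(im):
    h=cv2.cvtColor(im,cv2.COLOR_RGB2HSV);return (h[...,0]>45)&(h[...,0]<80)&(h[...,1]>110)
def rect(xy):
    return cv2.minAreaRect(xy.astype(np.float32)*1000)
E
python3 - <<'E'
from h import *
f=np.load('scene0.npz');im,d=f['im'],f['d'];P=cloud('scene',d);g=green(im)
cv2.imwrite('pics/crop1.png',cv2.resize(im[170:310,360:540],None,fx=4,fy=4,interpolation=2)[...,::-1])
for n,b in dict(free=(285,215,360,275),bay=(380,205,455,265),far=(475,165,525,215)).items():
    m=np.zeros_like(g);m[b[1]:b[3],b[0]:b[2]]=1;m&=g;Q=P[m];Q=Q[Q[:,2]>.02];print(n,len(Q),np.percentile(Q[:,2],[5,50,95,99]),rect(Q[:,:2]))
r=P[200:310,385:530].reshape(-1,3);r=r[(abs(r[:,2]-.078)<.006)];print('roof',len(r),rect(r[:,:2]),np.median(r[:,2]))
c=P[200:295,175:250].reshape(-1,3);c=c[(c[:,2]>.053)&(c[:,2]<.07)];print('clear',len(c),rect(c[:,:2]))
for n,b in dict(cup=(285,280,328,330),).items():
    q=P[b[1]:b[3],b[0]:b[2]].reshape(-1,3);q=q[q[:,2]>.07];print(n,np.nanmean(q,0),np.nanmin(q,0),np.nanmax(q,0))
E
```

```text
free 472 [0.02463037 0.03820399 0.04441959 0.04527227] ((577.7036743164062, 4.050590515136719), (81.7269515991211, 126.20069122314453), 10.284143447875977)
bay 856 [0.02606428 0.05026263 0.0612769  0.06254167] ((588.8026123046875, 215.37673950195312), (59.86548614501953, 112.89289093017578), 12.423315048217773)
far 861 [0.0216174  0.03580472 0.04406475 0.04511704] ((493.8623046875, 457.8370361328125), (78.81507110595703, 131.23175048828125), 60.474884033203125)
roof 5184 ((675.7195434570312, 282.1868896484375), (133.37742614746094, 228.8168487548828), 11.769001007080078) 0.07872949873564261
clear 696 ((543.36328125, -234.50592041015625), (183.55995178222656, 112.08201599121094), 10.51511287689209)
cup [ 0.74945955 -0.05263854  0.08074053] [ 0.71370881 -0.08823537  0.07002155] [ 0.78646097 -0.01744724  0.0892497 ]
```

View pics/crop1.png

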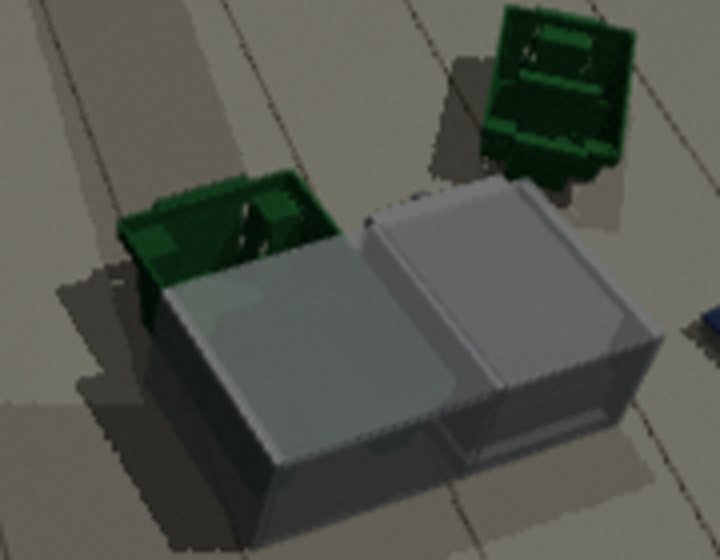

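The crop confirms that the tray in the bay is the 60 mm high one (the free ones are about 45 mm). Its two corner ledges face out, at crop pixels (150,240) and (275,205). Next I move above its lip and measure with the wrist camera.

```bash
python3 -m handwheel '[[[1,-0.3,0,0],[1,-0.3,0,0],[1,-0.3,0,0],[1,-0.3,0,0],[1,-0.3,0,0],[1,-0.3,0,0],[1,-0.3,0,0],[1,-0.3,0,0],[0.4,0,0,-1],[0,0,0,-1],[0,0,0,0],[0,0,0,0]]]' 60 20
python3 - <<'E'
from h import *
s=sense();T=wristT(s);im,d=snapshot('wrist');cv2.imwrite('pics/w1.png',im[...,::-1]);np.savez('w1.npz',im=im,d=d,T=T)
print(s['t'],s['tcp_pos'])
P=cloud('wrist',d,T);g=green(im);Q=P[g];print(len(Q));Q=Q[(Q[:,2]>.054)&(Q[:,2]<.066)];print(len(Q),rect(Q[:,:2]))
f=np.load('scene0.npz');S=cloud('scene',f['d'])
c=S[200:295,175:250].reshape(-1,3)
a=np.deg2rad(10.5);c0=np.array([.5434,-.2345])
L=(c[:,:2]-c0)@np.array([[np.cos(a),-np.sin(a)],[np.sin(a),np.cos(a)]])
z=c[:,2];H=[]
for i in range(-85,86,10):
    print(i,[int(1000*np.nanmedian(z[k])) if (k:=(abs(L[:,0]*1000-i)<5)&(abs(L[:,1]*1000-j)<5)&(z==z)).sum()>1 else -1 for j in range(-50,51,10)])
E
```

```text
t: 1.6
tcp_pos: [0.5648, 0.2099, 0.231]
tool_rot: [0.63, 0.777, -0.0, -0.0]
force: [0.7, -0.7, 0.9]
finger_gap: 0.701
gripper_force: 0.0
1.6 [0.56482909 0.20986473 0.23103424]
15386
1600 ((595.0939331054688, 217.64498901367188), (74.67549896240234, 111.28954315185547), 11.633417129516602)
-85 [57, 58, 56, 56, 56, 57, 55, 56, 58, 56, 55]
-75 [52, 51, 50, 27, 25, 26, 24, 27, 49, 51, 51]
-65 [52, 50, 41, 6, 4, 4, 3, 4, 49, 49, 51]
-55 [40, 27, 20, 5, 4, 3, 4, 4, 23, 26, 38]
-45 [38, 3, 3, 4, 3, 3, 3, 3, 3, 3, 47]
-35 [38, 3, 3, 4, 3, 2, 4, 3, 3, 5, 37]
-25 [38, 3, 3, 4, 4, 3, 4, 3, 4, 4, 44]
-15 [40, 3, 3, 3, 3, 3, 3, 3, 3, 4, 39]
-5 [40, 4, 3, 3, 4, 3, 3, 4, 4, 3, 39]
5 [37, 4, 3, 3, 3, 4, 4, 3, 4, 4, 42]
15 [42, 4, 3, 4, 4, 4, 4, 3, 4, 3, 39]
25 [41, 4, 4, 4, -1, -1, -1, 2, 3, 3, 40]
35 [38, 4, 4, -1, -1, -1, -1, -1, 4, 6, 40]
45 [46, -1, -1, -1, -1, -1, -1, -1, -1, -1, 41]
55 [48, -1, -1, 2, 1, 1, 2, 2, -1, -1, 39]
65 [0, -1, -1, 1, 2, 48, 25, 8, -1, -1, 9]
75 [12, 14, 14, 1, 1, 1, 0, 0, 15, 12, 18]
85 [46, 46, 49, 51, 52, 52, 50, 54, 45, 45, 47]
```

View pics/w1.png

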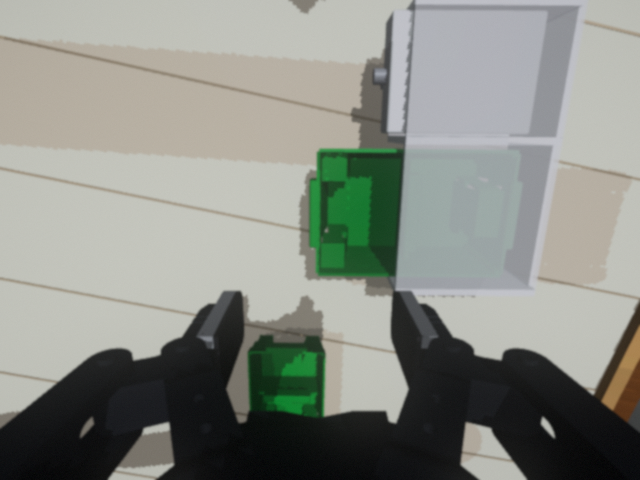

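The wrist view shows the lip at (314,214) and the unit front at about column 402. The lip is around (0.563, 0.211) with yaw near 12°, which the tool already matches. Now I go down and pinch.

```bash
python3 -m handwheel '[[[0.06,-0.04,1,0],[0,0,1,0],[0,0,1,0],[0,0,1,0],[0,0,1,0],[0,0,1,0],[0,0,0.6,0],[0,0,0.5,0],[0,0,0.5,0],[0,0,0,0],[0,0,0,0]]]' 40 20 && python3 -m handwheel '[[[0,0,0,0],[0,0,0,0],[0,0,0,0],[0,0,0,0],[0,0,0,0],[0,0,0,0],[0,0,0,0],[0,0,0,0]]]' 0 25
```

```text
t: 3.02
tcp_pos: [0.5641, 0.2114, 0.0417]
tool_rot: [0.629, 0.777, 0.0, 0.0]
force: [-0.3, 0.3, -0.5]
finger_gap: 0.47
gripper_force: 0.0
t: 4.03
tcp_pos: [0.5639, 0.2113, 0.0419]
tool_rot: [0.629, 0.777, 0.0, 0.0]
force: [-1.1, -1.3, 6.5]
finger_gap: 0.122
gripper_force: 25.3
```

```bash
python3 -m handwheel '[[[0,-0.1,0,0],[0,-0.2,0,0],[0,-0.3,0,0],[0,-0.3,0,0],[0,-0.3,0,0],[0,-0.3,0,0],[0,-0.3,0,0],[0,-0.3,0,0],[0,-0.3,0,0],[0,-0.3,0,0],[0,-0.3,0,0],[0,-0.3,0,0],[0,-0.3,0,0],[0,-0.3,0,0],[0,-0.3,0,0],[0,-0.3,0,0],[0,-0.3,0,0],[0,-0.2,0,0],[0,-0.1,0,0],[0,0,0,0]]]'
```

```text
t: 6.52
tcp_pos: [0.4395, 0.1849, 0.0419]
tool_rot: [0.629, 0.777, 0.001, 0.001]
force: [2.5, 0.3, 7.2]
finger_gap: 0.12
gripper_force: 25.7
```

```bash
python3 -m handwheel '[[[0,0,0,0],[0,0,0,0],[0,0,0,0],[0,0,0,0],[0,0,-0.3,0],[0,0,-1,0],[0,0,-1,0],[0,0,-1,0],[0,0.3,-1,0],[0,0.6,-1,0],[0,1,-1,0],[0,1,-1,0],[0,0.4,0,0],[0,0,0,0],[0,0,0,0]]]' 40
cat > m.py <<'E'
from h import *
import sys
s=sense();T=wristT(s);im,d=snapshot('wrist');n=sys.argv[1];cv2.imwrite(f'pics/{n}.png',im[...,::-1]);np.savez(n+'.npz',im=im,d=d,T=T)
P=cloud('wrist',d,T);print(s['t'],s['tcp_pos'])
Q=P[green(im)];Q=Q[(Q[:,2]>.05)&(Q[:,2]<.07)]
k=cv2.connectedComponents;print('green',len(Q),rect(Q[:,:2]),np.median(Q[:,2]))
E
python3 m.py w2; python3 - <<'E'
from h import *
f=np.load('w2.npz');P=cloud('wrist',f['d'],f['T']);r=P.reshape(-1,3);r=r[abs(r[:,2]-.078)<.005]
# unit frame guess yaw 12: front plane
a=np.deg2rad(11.9);u=r[:,:2]@[np.cos(a),np.sin(a)];v=r[:,:2]@[-np.sin(a),np.cos(a)];k=v<np.median(v)
print(len(r),np.percentile(u,[0.5,2,10]))
w=np.load('w1.npz');P=cloud('wrist',w['d'],w['T']);r=P.reshape(-1,3);r=r[abs(r[:,2]-.078)<.005];u=r[:,:2]@[np.cos(a),np.sin(a)];v=r[:,:2]@[-np.sin(a),np.cos(a)]
for j in range(int(v.min()*1000),int(v.max()*1000),15):
    k=abs(v*1000-j)<7
    if k.sum()>20: print(j,k.sum(),np.percentile(u[k],[1,5,99]))
print('green near', .594*np.cos(a))
E
```

```text
t: 8.4
tcp_pos: [0.5175, 0.2016, 0.2223]
tool_rot: [0.629, 0.777, -0.002, -0.002]
force: [-0.2, 0.2, 0.3]
finger_gap: 0.468
gripper_force: 0.0
8.4 [0.51748189 0.2015829  0.22225495]
green 6692 ((522.4214477539062, 201.97244262695312), (178.6422576904297, 111.3292236328125), 11.984254837036133) 0.0572739055706106
47368 [0.66284199 0.6639896  0.67332406]
23 811 [0.66480745 0.6775357  0.78127153]
38 2159 [0.66291819 0.66755112 0.78119344]
53 2252 [0.66278605 0.66767047 0.78133828]
68 2342 [0.66292297 0.66771372 0.78140872]
83 2426 [0.66307709 0.66778628 0.7817027 ]
98 2552 [0.66317741 0.66787948 0.78173042]
113 2613 [0.66319124 0.66786316 0.78166112]
128 2755 [0.66335288 0.66801942 0.78181367]
143 2805 [0.66352353 0.66835603 0.78197446]
158 3000 [0.66361004 0.6684192  0.78200653]
173 3207 [0.66379001 0.6686071  0.7823238 ]
188 3275 [0.66390965 0.66882959 0.78241941]
203 3450 [0.66402606 0.66886201 0.78232591]
218 3647 [0.66414871 0.6689414  0.78248548]
233 3796 [0.66428593 0.66914432 0.78254671]
green near 0.5812343371504564
```

View pics/w2.png

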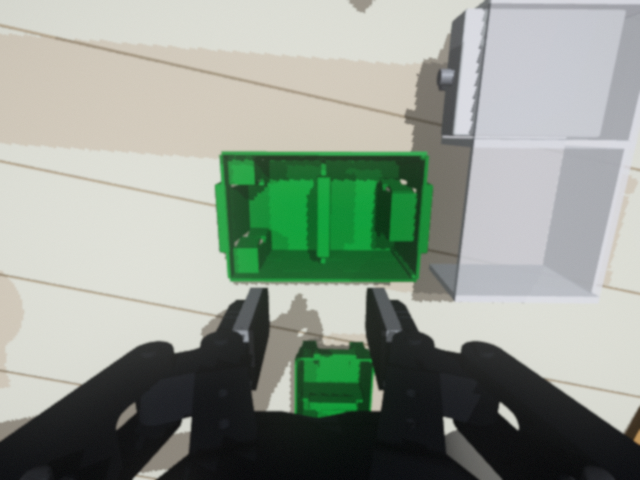

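The tray now stands clear and released at (0.5224, 0.2020), yaw 12.0°. In the picture its single ledge is at (402,213), facing the unit. Before picking it up I'll measure the clear tray from above.

```bash
python3 -m handwheel '[[[-1,-0.15,0,0],[-1,-0.15,0,0],[-1,-0.15,0,0],[-1,-0.15,0,0],[-1,-0.15,0,0],[-1,-0.15,0,0],[-1,-0.15,0,0],[-1,-0.15,0,0],[-1,-0.15,0,0],[-1,-0.15,0,0],[-1,-0.15,0,0],[-1,-0.15,0,0],[-1,-0.15,0,0],[-1,-0.15,0,0],[-1,-0.15,0,0],[-1,-0.15,0,0],[-1,-0.15,0,0],[-0.3,0,0,0],[0,0,0,0],[0,0,0,0]]]'
python3 m.py w3; python3 - <<'E'
from h import *
f=np.load('w3.npz');P=cloud('wrist',f['d'],f['T']);r=P.reshape(-1,3)
r=r[(np.hypot(r[:,0]-.543,r[:,1]+.235)<.13)]
for lo,hi in [(.05,.07),(.054,.066),(.056,.063)]:
    q=r[(r[:,2]>lo)&(r[:,2]<hi)];print(lo,len(q),rect(q[:,:2]),np.median(q[:,2]))
print('q',sense()['q'])
E
```

```text
t: 10.95
tcp_pos: [0.547, -0.2334, 0.2237]
tool_rot: [0.629, 0.777, 0.0, -0.001]
force: [-0.6, -0.5, 1.1]
finger_gap: 0.47
gripper_force: 0.0
10.95 [ 0.5469972  -0.23344206  0.22368382]
green 0 ((0.0, 0.0), (0.0, 0.0), 0.0) nan
0.05 6001 ((540.8422241210938, -234.95281982421875), (180.2132110595703, 112.53700256347656), 10.476334571838379) 0.05858108499510012
0.054 4498 ((540.8422241210938, -234.95281982421875), (180.2132110595703, 112.53700256347656), 10.476334571838379) 0.05908879750617044
0.056 4054 ((540.8422241210938, -234.95281982421875), (180.2132110595703, 112.53700256347656), 10.476334571838379) 0.059225173778776063
q [-5.91071763e-01  4.95454192e-01  1.51838205e+00  2.88017006e-04
  1.12846830e+00 -8.01577159e-01]
  return _methods._mean(a, axis=axis, dtype=dtype,
  ret = ret.dtype.type(ret / rcount)
```

View pics/w3.png

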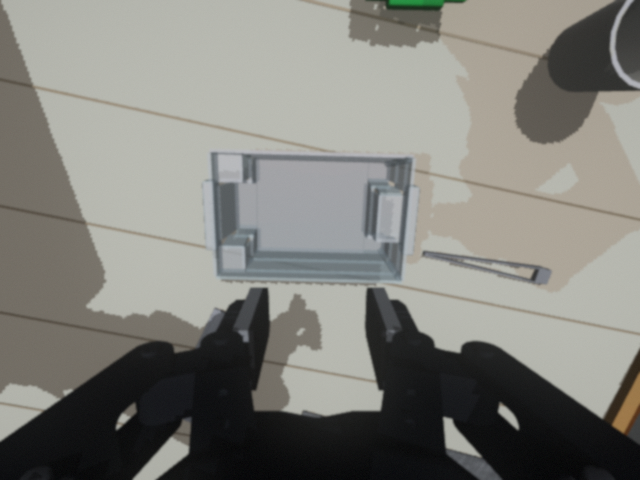

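The clear tray's single ledge is at (389,215), its +x end, and its two corner ledges are at (232,168) and (235,257). Its pose is (0.5408, -0.2350), yaw 10.5°. A quarter-turn re-measurement will show any hand-eye bias, which would otherwise double in the half turn.

```bash
python3 -m handwheel '[[[0,0,0,1],[0,0,0,1],[0,0,0,1],[0,0,0,1],[0,0,0,1],[0,0,0,1],[0,0,0,1],[0,0,0,1],[0,0,0,1],[0,0,0,1],[0,0,0,1],[0,0,0,1],[0,0,0,1],[0,0,0,1],[0,0,0,1],[0,0,0,0],[0,0,0,0]]]'
python3 - <<'E'
from h import *
s=sense();T=wristT(s);im,d=snapshot('wrist');P=cloud('wrist',d,T);r=P.reshape(-1,3)
r=r[(np.hypot(r[:,0]-.543,r[:,1]+.235)<.13)]
q=r[(r[:,2]>.054)&(r[:,2]<.066)];re=rect(q[:,:2]);print(s['q'][5],s['tcp_pos'],len(q),re,np.median(q[:,2]))
R1=np.load('w3.npz')['T'][:3,:3]@np.linalg.inv(camera_params('wrist')['hand_eye'][:3,:3]);R2=R.from_quat(s['tool_rot']).as_matrix()
m1=np.array([540.84,-234.95]);m2=np.array(re[0]);b=np.linalg.solve((R2-R1)[:2,:2],m2-m1)
print('bias tool mm',b,'true',m1-R1[:2,:2]@b,m2-R2[:2,:2]@b,'green true',np.array([522.42,201.97])-R1[:2,:2]@b)
E
```

```text
t: 13.12
tcp_pos: [0.5473, -0.2339, 0.2239]
tool_rot: [0.994, 0.106, -0.0, -0.0]
force: [-0.2, 0.3, 0.1]
finger_gap: 0.47
gripper_force: 0.0
0.7677445293197862 [ 0.5472661  -0.23387398  0.22389353] 4146 ((541.592041015625, -234.40875244140625), (179.7576446533203, 112.39886474609375), 10.443878173828125) 0.059154616457697345
bias tool mm [ 0.23854045 -0.61072065] true [ 541.48703718 -235.05594287] [ 541.48703718 -235.05594287] green true [523.06703718 201.86405713]
```

```bash
python3 -m handwheel '[[[0.15,-0.96,0,0],[0.15,-0.96,0,0],[0.15,-0.96,0,0],[0.15,-0.96,0,0],[0.15,-0.96,0,0],[0.15,-0.96,0,0],[0.15,-0.96,0,0],[0.15,-0.96,0,0],[0.15,-0.96,0,0],[0.15,-0.96,0,0],[0.15,-0.96,0,0],[0.15,-0.96,0,0],[0.15,-0.96,0,0],[0.15,-0.96,0,0],[0.15,-0.96,0,0],[0.15,-0.96,0,0],[0.15,-0.96,0,0],[0.15,-0.96,0,0]]]' 
python3 -m handwheel '[[[0,0,0.2,-1],[0,0,0.2,-1],[0,0,0.2,-1],[0,0,0.2,-1],[0,0,0.2,-1],[0,0,0.2,-1],[0,0,0.2,-1],[0,0,0.2,-1],[0,0,0.2,-1],[0,0,0.2,-1],[0,0,0.2,-1],[0,0,0.2,-1],[0,0,0.2,-1],[0,0,0.2,-1],[0,0,0.2,-1],[0,0,0,0],[0,0,0,0]]]'
python3 m.py w4
```

```text
t: 15.42
tcp_pos: [0.5222, 0.2043, 0.2239]
tool_rot: [0.994, 0.105, -0.0, -0.0]
force: [0.0, -0.5, 0.8]
finger_gap: 0.468
gripper_force: 0.0
t: 17.55
tcp_pos: [0.523, 0.2029, 0.1491]
tool_rot: [0.63, 0.777, 0.0, 0.0]
force: [-0.0, -0.2, 1.4]
finger_gap: 0.469
gripper_force: 0.0
17.55 [0.52303316 0.20291692 0.14905523]
green 10239 ((522.3032836914062, 201.98638916015625), (178.5328826904297, 111.747314453125), 11.967108726501465) 0.05718921649630679
```

```bash
python3 -m handwheel '[[[-0.04,-0.02,0.6,0],[0,0,0.9,0],[0,0,0.9,0],[0,0,0.9,0],[0,0,0.7,0],[0,0,0.5,0],[0,0,0.3,0],[0,0,0,0],[0,0,0,0]]]' 
python3 -m handwheel '[[[0,0,0,0],[0,0,0,0],[0,0,0,0],[0,0,0,0],[0,0,0,0],[0,0,0,0],[0,0,-0.2,0],[0,0,-0.3,0],[0,0,-0.5,0],[0,0,-0.5,0],[0,0,0,0],[0,0,0,0]]]' 0 40
```

```text
t: 18.73
tcp_pos: [0.5237, 0.2013, 0.0294]
tool_rot: [0.629, 0.777, 0.0, 0.0]
force: [-0.2, -0.3, -0.3]
finger_gap: 0.472
gripper_force: 0.0
t: 20.23
tcp_pos: [0.5231, 0.2011, 0.0665]
tool_rot: [0.629, 0.777, 0.0, 0.0]
force: [0.0, -0.9, -1.5]
finger_gap: 0.131
gripper_force: 40.1
```

```bash
python3 -m handwheel '[[[0,0,-0.5,0],[0,0,-0.9,0],[0,0,-0.9,0],[0,0,-0.9,0],[0,0,-0.6,0],[-0.4,-0.06,0,0],[-0.8,-0.13,0,0],[-1,-0.17,0,0],[-1,-0.17,0,0],[-1,-0.17,0,0],[-1,-0.17,0,0],[-1,-0.17,0,0],[-1,-0.17,0,0],[-1,-0.17,0,0],[-1,-0.17,0,0],[-1,-0.17,0,0],[-1,-0.17,0,0],[-1,-0.17,0,0]]]'
python3 -m handwheel '[[[-1,-0.17,0,0],[-1,-0.17,0,0],[-1,-0.17,0,0],[-1,-0.17,0,0],[-0.6,-0.1,0,0],[-0.4,-0.07,0,0.4],[0,0,0,0.8],[0,0,0,1],[0,0,0,1],[0,0,0,1],[0,0,0,1],[0,0,0,1],[0,0,0,1],[0,0,0,1],[0,0,0,1],[0,0,0,1],[0,0,0,1]]]'
python3 -m handwheel '[[[0,0,0,1],[0,0,0,1],[0,0,0,1],[0,0,0,1],[0,0,0,1],[0,0,0,1],[0,0,0,1],[0,0,0,1],[0,0,0,1],[0,0,0,1],[0,0,0,1],[0,0,0,1],[0,0,0,1],[0,0,0,1],[0,0,0,1],[0,0,0,1],[0,0,0,1],[0,0,0,0.8],[0,0,0,0.5],[0,0,0,0]]]'
python3 -m handwheel '[[[0,0,0,0.75],[0,0,0,0],[0,0,0,0],[0,0,0,0]]]'
python3 - <<'E'
from h import *
s=sense();T=wristT(s);im,d=snapshot('wrist');P=cloud('wrist',d,T);g=green(im)
Q=P[g];print(s['tcp_pos'],s['q'][5],s['force'],np.nanpercentile(Q[:,2],[1,50,99]))
zr=np.nanpercentile(Q[:,2],97);Q=Q[abs(Q[:,2]-zr)<.006];print('green',len(Q),rect(Q[:,:2]),zr,'tool y deg',np.rad2deg(np.arctan2(*R.from_quat(s['tool_rot']).as_matrix()[[1,0],1])))
im,d=snapshot('side');cv2.imwrite('pics/side1.png',im[...,::-1])
E
```

```text
t: 22.48
tcp_pos: [0.5347, -0.1099, 0.16]
tool_rot: [0.63, 0.777, -0.001, -0.001]
force: [1.1, 0.0, -1.1]
finger_gap: 0.134
gripper_force: 40.0
t: 24.6
tcp_pos: [0.541, -0.234, 0.161]
tool_rot: [0.955, 0.297, -0.0, -0.001]
force: [1.2, 0.6, -1.3]
finger_gap: 0.134
gripper_force: 40.0
t: 27.1
tcp_pos: [0.541, -0.2341, 0.1611]
tool_rot: [0.793, -0.609, -0.001, -0.0]
force: [-0.1, 0.9, -0.8]
finger_gap: 0.131
gripper_force: 40.0
t: 27.6
tcp_pos: [0.5413, -0.2345, 0.1613]
tool_rot: [0.769, -0.639, -0.0, 0.0]
force: [1.3, -0.1, -1.6]
finger_gap: 0.136
gripper_force: 40.0
[ 0.54134591 -0.23452986  0.16127973] 2.359496286910685 [ 1.30223176 -0.05654598 -1.57530072] [0.13338726 0.17876115 0.23711391]
green 3827 ((543.2669677734375, -244.49244689941406), (108.624267578125, 16.106605529785156), 10.58685302734375) 0.22978140513837686 tool y deg -169.4581469059166
```

```bash
python3 - <<'E'
from h import *
s=sense();T=wristT(s);im,d=snapshot('wrist');P=cloud('wrist',d,T);g=green(im)
Q=P[g];Q=Q[(Q[:,2]>.183)&(Q[:,2]<.2)];print(len(Q),rect(Q[:,:2]),np.median(Q[:,2]))
r=Q-Q.mean(0);c=np.linalg.lstsq(np.c_[Q[:,:2],np.ones(len(Q))],Q[:,2],rcond=None)[0];print('tilt',c[:2])
E
```

```text
27898 ((543.2940673828125, -245.81021118164062), (180.01351928710938, 90.44522094726562), 10.229771614074707) 0.19039880012284274
tilt [ 0.00378708 -0.01834119]
```

View pics/side1.png

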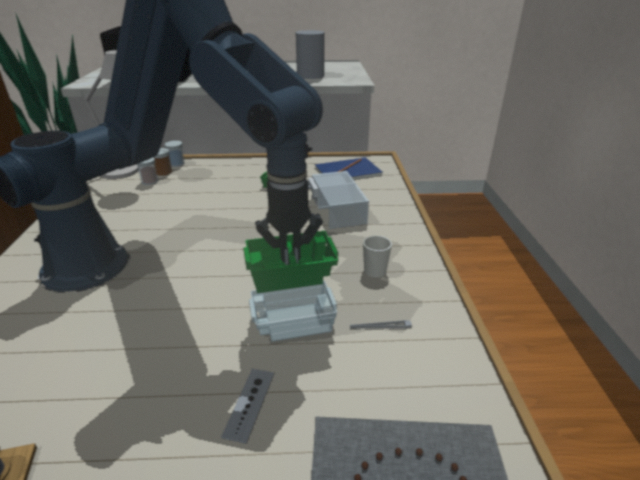

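The side view shows the green tray held level over the clear one. The measured centre is (541.4, -235.2) mm against a target of (541.5, -235.1). Now I lower it.

```bash
python3 -m handwheel '[[[0,0,0.3,0],[0,0,0.6,0],[0,0,0.6,0],[0,0,0.6,0],[0,0,0.4,0],[0,0,0.25,0],[0,0,0.15,0],[0,0,0.1,0],[0,0,0,0],[0,0,0,0]]]'
python3 -m handwheel '[[[0,0,0.06,0],[0,0,0.06,0],[0,0,0.06,0],[0,0,0.05,0],[0,0,0,0],[0,0,0,0]]]'
```

```text
t: 29.0
tcp_pos: [0.5416, -0.2347, 0.0867]
tool_rot: [0.769, -0.639, 0.0, -0.0]
force: [-0.9, -0.4, -2.5]
finger_gap: 0.136
gripper_force: 40.0
t: 29.75
tcp_pos: [0.5414, -0.2346, 0.0805]
tool_rot: [0.769, -0.639, 0.0, -0.0]
force: [-0.6, -0.7, -1.7]
finger_gap: 0.132
gripper_force: 40.0
```

```bash
python3 -m handwheel '[[[0,0,0.04,0],[0,0,0.04,0],[0,0,0,0],[0,0,0,0]]]'
```

```text
t: 30.25
tcp_pos: [0.5415, -0.2347, 0.0794]
tool_rot: [0.769, -0.639, 0.0, -0.0]
force: [-1.6, 1.6, 5.6]
finger_gap: 0.132
gripper_force: 41.1
```

The contact force appears at the predicted stack height. I release, retreat upward and check.

```bash
python3 -m handwheel '[[[0,0,0,0],[0,0,0,0],[0,0,0,0],[0,0,0,0],[0,0,-0.2,0],[0,0,-0.5,0],[0,0,-1,0],[0,0,-1,0],[0,0,-1,0],[0,0,-1,0],[0,0,-1,0],[0,0,-1,0],[0,0,0,0],[0,0,0,0]]]' 36
python3 - <<'E'
from h import *
s=sense();T=wristT(s);im,d=snapshot('wrist');P=cloud('wrist',d,T);g=green(im);cv2.imwrite('pics/w5.png',im[...,::-1])
Q=P[g];Q=Q[(Q[:,2]>.1)&(Q[:,2]<.12)];print(len(Q),rect(Q[:,:2]),np.median(Q[:,2]))
c=np.linalg.lstsq(np.c_[Q[:,:2],np.ones(len(Q))],Q[:,2],rcond=None)[0];print('tilt',c[:2])
r=P.reshape(-1,3);r=r[~g.ravel()&(np.hypot(r[:,0]-.541,r[:,1]+.235)<.13)&(r[:,2]>.045)&(r[:,2]<.07)];print('clear',len(r),rect(r[:,:2]) if len(r) else 0)
E
```

```text
t: 32.0
tcp_pos: [0.5409, -0.2342, 0.2457]
tool_rot: [0.769, -0.639, -0.0, 0.0]
force: [-0.2, 0.0, -0.2]
finger_gap: 0.421
gripper_force: 0.0
7766 ((541.55078125, -235.1029052734375), (177.9843292236328, 110.20846557617188), 10.470841407775879) 0.10668690173334783
tilt [ 0.00141256 -0.01171985]
clear 632 ((545.7330322265625, -254.71755981445312), (176.3499755859375, 87.34794616699219), 16.241228103637695)
```

View pics/w5.png

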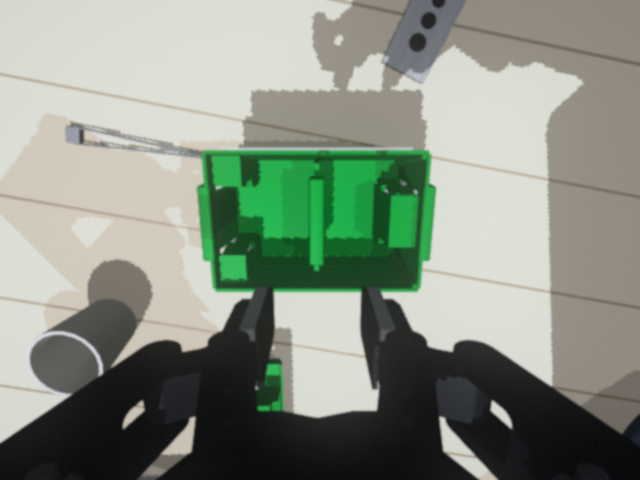

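The picture shows the stack released and undisturbed. The two corner ledges, at (228,168) and (234,266), now face away from the robot. The rim sits 49.5 mm above its height on the table, centred within 1 mm, so I hand it in.

```bash
python3 -c "
from station import *
print(sign_off())"
```

```text
the job is handed in; nothing more can be done
None
```

I pulled the green tray clear of the bay, turned it end for end and set it down on the clear tray's ledges, centred within about 1 mm and 49.5 mm up; I handed it in at about 32 s, and the station returned no verdict.

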